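# Find the tired leaf spring in the sample clamp

### The arm

A 7-joint arm with a two-finger parallel gripper is mounted at the origin on a cart in front of the work surface, level with it; the furniture and walls round the work are solid. World frame = base frame: x ahead of the robot, y to its left, z up, the work surface at z = 0. Lengths are in m, angles in rad, forces in N, time in s.
With the tool pointing down it reaches from about 0.35 to 0.9 m from the base axis. Payload 8.1 kg.
Tool frame: the origin (TCP) lies at the very end of the fingers, on their centre line; the grasp point (between the pads) lies 19 mm behind it (bot.tcp_to_grasp is the distance from the TCP to the grasp point, in m); z points along the fingers, y is the line along which they close (so a half turn about z gives the same grasp; the last joint's range is limited). The gripper opens to 92 mm and grips with 3 to 60 N. Pads are 19 mm wide; open, the fingers measure 130 mm over their backs; the gripper's body (75 mm by 190 mm) begins 47 mm behind the grasp point.
Start: joints at [-1.387, 0.434, 0.025, 1.573, -0.012, 1.134, -0.075], TCP at [0.177, 0.599, 0.227] pointing down, gripper open.
Joint ranges: [-2.62, 2.62], [-0.44, 2.09], [-1.27, 1.32], [0.08, 2.57], [-1.32, 4.46], [0.12, 2], [-2.74, 2.74]. Speed limits (rad/s): [2.22, 2.22, 3.01, 3.01, 3.14, 3.14, 3.14].

### API

Orientations are given as a 3x3 rotation matrix whose columns are the frame's x, y, z axes.
In Python, from workcell import bot gives the robot as it stands.
- The arm moves only by the tool move_tool, called after "Emit:" as name(argument=value, ...) on one line, values as JSON. Schema: {"type":"object","properties":{"ticks":{"type":"array","items":{"type":"array","items":{"type":"array","items":{"type":"number"},"minItems":7,"maxItems":7},"minItems":1,"maxItems":12},"minItems":1,"maxItems":1},"grip_n":{"type":"number"},"only":{"type":"string"},"quiet":{"type":"boolean"},"lines":{"type":"string"}},"required":["ticks"],"additionalProperties":false}. ticks is a list that holds a single list of rows (three levels of brackets), with 1 to 12 rows, each of 7 numbers: a rotation vector rx, ry, rz in units of 0.05 rad, then dx, dy, dz in cm, then the finger opening in m; each row is the pose to reach, as a shift and turn from the pose commanded when the call began, along the tool's axes at that moment; what a row does not reach only later rows make up. A row lasts 1/12 s, in which the tool goes at most 0.0417 m and 0.125 rad, less where a joint would pass 70% of its speed; a pose out of reach is approached as far as the arm can. The fingers move at their own pace and stop on an object; grip_n is the grip in N (left out, the last holds). Time passes only in rows, so rows that do not move let the fingers close. The tool returns the time, the measured TCP pose, the force, the opening and the grip force at its end. only (a regular expression) keeps the lines of the reply that match it, lines (a string "A,B") keeps lines A to B, and quiet returns only ok. Input that does not fit is refused with a message, and nothing moves.
- bot.observe(): the state, without advancing time (a new reading comes with each control period).
- bot.camera(name): name is "scene" or "top" or "wrist"; returns the picture (400x640x3 uint8, red, green, blue); there is no depth.
- bot.camera_params(name): a dict with "K" (3x3 intrinsics, pixels), "cam_to_world" (4x4, takes a point from camera to world coordinates); the wrist camera has in their place "hand_eye" (4x4, takes a point from camera to tool coordinates, whose origin is the TCP and whose axes are the flange's). Camera axes: x right, y down, z forward; pixel columns grow to the right and rows downward; lengths in m; the calibration is good to about 2 mm. A picture is of the moment at which its call begins: read the wrist's pose just before it. camera_params takes no time and is no camera call.
- bot.hand_in(): hands the job in; it is judged then, once.
The state is a dict: "time_s": time; "joint_pos": joint angles; "joint_velocities": joint speeds; "joint_efforts": joint torques, N m; "position": TCP position; "ee_rot": TCP orientation; "contact_force": force on the tool from outside, world axes, zero at the start; "wrist_torque": the same for the moment, N m; "finger_gap": finger opening in m; "grip_force": force on a finger pad.
Only numpy, scipy, OpenCV 4.12 (cv2) and the standard library are available. Lean on these libraries where they do the work, as an engineer would, in place of code of your own. Each camera call takes 0.05 s, during which the arm holds its last target. There are 200 camera calls.

### The job

One of the three leaf springs of the sample clamp has gone tired. From left to right, press each leaf on its blue pad at mid-span with about 10 newtons, hold it briefly and see how far it gives (the red collar at its tip stays where the leaf pushed it); never press much harder than that. Then push over the red reject lever of the leaf that gives far more than the others, all the way towards the leaf, and leave the other two levers as they are.

Things in the scene. Friction and masses are not known exactly. Their poses are not given: they have to be found in the camera images.
- clamp: Sample clamp fixed to the desk: aluminium plate 245 x 220 x 10 mm, grey root block along its far edge (top 83 mm up). Origin: centre of the underside; x points away from the robot (within 0.2 rad), y to the robot's left. Three leaf springs that look alike, 70 mm apart in y (left +70, middle 0, right -70 mm), reach from the block towards the robot; at each start any one of them is the tired one.
- leaf_left: The left leaf spring, steel, 130 x 26 x 3 mm, 70 mm above the desk; origin at its root (far end). It bends only downward, springs back by itself and stops after about 27 mm at mid-span. Pressed at mid-span with 10 N, a sound leaf gives about 4 mm there, the tired one about 11 mm; the first 2 N hardly move it (preload), after that the force grows with the deflection.
- press_left (a point): Middle of the top face of the blue press pad (32 along the leaf x 24 x 6 mm) fixed on the left leaf at mid-span, 65 mm from its root; about 78 mm above the desk when not pressed. It sinks with the leaf.
- telltale_left (a joint): Red collar (15 mm across) on the thin upright post at the near tip of the left leaf. The leaf tip pushes it down and it stays at the lowest point reached. Value: how far it has been pushed down, m, 0 at the start, at most 0.05; it moves about 2.15 times as far as the pad at mid-span (with 10 N about 8 mm for a sound leaf, about 25 mm for the tired one).
- flag_left (a joint): Toggle lever with a red ball tip, in front of the left leaf (on the clamp, 90 mm nearer to the robot than the clamp's origin), the reject flag of that leaf. Value in rad: 0 leaning to the robot (leaf in use, as at the start), 1.0 leaning to the leaf (leaf rejected). It stays where it is left; a light push at its tip moves it.
- flag_left_tip (a point): Centre of the red ball at the tip of the reject lever of the left leaf. Ball 26 mm across, its centre about 76 mm above the desk, 50 mm from the lever's pivot; the grey housing under it (70 x 50 mm) is 35 mm high. Going from 0 to 1.0 the tip travels 48 mm along the clamp's x.
- leaf_middle: The middle leaf spring, steel, 130 x 26 x 3 mm, 70 mm above the desk; origin at its root (far end). It bends only downward, springs back by itself and stops after about 27 mm at mid-span. Pressed at mid-span with 10 N, a sound leaf gives about 4 mm there, the tired one about 11 mm; the first 2 N hardly move it (preload), after that the force grows with the deflection.
- press_middle (a point): Middle of the top face of the blue press pad (32 along the leaf x 24 x 6 mm) fixed on the middle leaf at mid-span, 65 mm from its root; about 78 mm above the desk when not pressed. It sinks with the leaf.
- telltale_middle (a joint): Red collar (15 mm across) on the thin upright post at the near tip of the middle leaf. The leaf tip pushes it down and it stays at the lowest point reached. Value: how far it has been pushed down, m, 0 at the start, at most 0.05; it moves about 2.15 times as far as the pad at mid-span (with 10 N about 8 mm for a sound leaf, about 25 mm for the tired one).
- flag_middle (a joint): Toggle lever with a red ball tip, in front of the middle leaf (on the clamp, 90 mm nearer to the robot than the clamp's origin), the reject flag of that leaf. Value in rad: 0 leaning to the robot (leaf in use, as at the start), 1.0 leaning to the leaf (leaf rejected). It stays where it is left; a light push at its tip moves it.
- flag_middle_tip (a point): Centre of the red ball at the tip of the reject lever of the middle leaf. Ball 26 mm across, its centre about 76 mm above the desk, 50 mm from the lever's pivot; the grey housing under it (70 x 50 mm) is 35 mm high. Going from 0 to 1.0 the tip travels 48 mm along the clamp's x.
- leaf_right: The right leaf spring, steel, 130 x 26 x 3 mm, 70 mm above the desk; origin at its root (far end). It bends only downward, springs back by itself and stops after about 27 mm at mid-span. Pressed at mid-span with 10 N, a sound leaf gives about 4 mm there, the tired one about 11 mm; the first 2 N hardly move it (preload), after that the force grows with the deflection.
- press_right (a point): Middle of the top face of the blue press pad (32 along the leaf x 24 x 6 mm) fixed on the right leaf at mid-span, 65 mm from its root; about 78 mm above the desk when not pressed. It sinks with the leaf.
- telltale_right (a joint): Red collar (15 mm across) on the thin upright post at the near tip of the right leaf. The leaf tip pushes it down and it stays at the lowest point reached. Value: how far it has been pushed down, m, 0 at the start, at most 0.05; it moves about 2.15 times as far as the pad at mid-span (with 10 N about 8 mm for a sound leaf, about 25 mm for the tired one).
- flag_right (a joint): Toggle lever with a red ball tip, in front of the right leaf (on the clamp, 90 mm nearer to the robot than the clamp's origin), the reject flag of that leaf. Value in rad: 0 leaning to the robot (leaf in use, as at the start), 1.0 leaning to the leaf (leaf rejected). It stays where it is left; a light push at its tip moves it.
- flag_right_tip (a point): Centre of the red ball at the tip of the reject lever of the right leaf. Ball 26 mm across, its centre about 76 mm above the desk, 50 mm from the lever's pivot; the grey housing under it (70 x 50 mm) is 35 mm high. Going from 0 to 1.0 the tip travels 48 mm along the clamp's x.

How it is judged:
By the outcome, as a careful person would: the job done as asked, in the order asked, and still so for the second after the job is handed in, with the robot touching nothing.
It also fails if it takes over 50 s, if anything falls off the work surface, if the arm or the gripper's body presses on something with over 40 N, if the wrist force passes 120 N, or if a joint passes its speed limit or range.

## Working session

There is one attempt and no reset: what is moved stays moved. The work goes in short steps, Python scripts to look and compute and a tool call to move; the robot and the scene stay as the last step left them, time stands still between calls to the robot, and variables do not carry over. Pictures are saved under pics/ and viewed, at most 10 in all, crops included, and the job is handed in when it is done.

```bash
mkdir -p pics; ls
```

Run:
```python
from workcell import bot
import cv2,numpy as np
o=bot.observe();print(o['time_s'],o['position'],o['ee_rot'],o['contact_force'])
for n in("scene","top"):
    cv2.imwrite(f"pics/{n}0.png",bot.camera(n)[:,:,::-1]);p=bot.camera_params(n);print(p['K'],p['cam_to_world'])
```

```text
pics
workcell.py
0.0 [0.17670646 0.5989755  0.22592646] [[-9.59150531e-01  2.82896029e-01 -3.09298245e-04]
 [ 2.82896159e-01  9.59149249e-01 -1.57508831e-03]
 [-1.48923048e-04 -1.59824607e-03 -9.99998712e-01]] [0.40231819 0.32461832 0.22348316]
[[373.60761438   0.         320.49786846]
 [  0.         373.60761438 205.0839482 ]
 [  0.           0.           1.        ]] [[ 0.83193729 -0.29232743  0.47161958  0.15461318]
 [-0.55483741 -0.4291062   0.71275755 -0.36980735]
 [-0.0059837  -0.85464176 -0.51918364  0.53094737]
 [ 0.          0.          0.          1.        ]]
[[439.08982972   0.         321.46930499]
 [  0.         439.08982972 199.57111703]
 [  0.           0.           1.        ]] [[-0.02775368 -0.99801799  0.05647862  0.50737962]
 [-0.99952567  0.02695244 -0.0148994   0.23889615]
 [ 0.01334764 -0.05686534 -0.99829263  0.91219857]
 [ 0.          0.          0.          1.        ]]
```

View pics/scene0.png

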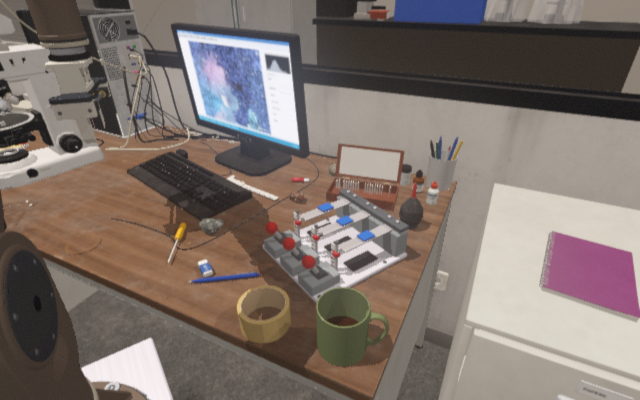

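View pics/top0.png

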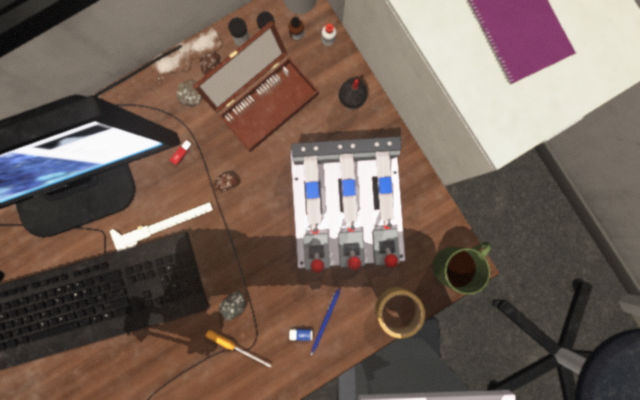

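The scene view shows the clamp right of centre, with three blue pads and three red levers. In the top view the pads are near (313,189), (348,187), (385,185) and the balls near (318,265), (354,262), (391,260). A mug and a tape roll stand nearer the robot, on the right.

Create h.py:
```python
from workcell import bot
import cv2,numpy as np
def blobs(im,col,roi,amin=15):
    h=cv2.cvtColor(im,cv2.COLOR_RGB2HSV); 
    m=cv2.inRange(h,(100,130,60),(125,255,255)) if col=='b' else cv2.inRange(h,(0,150,60),(6,255,255))|cv2.inRange(h,(172,150,60),(180,255,255))
    k=np.zeros_like(m);x0,x1,y0,y1=roi;k[y0:y1,x0:x1]=255
    n,l,s,c=cv2.connectedComponentsWithStats(m&k)
    return [(c[i],s[i]) for i in range(1,n) if s[i][4]>=amin]
def ray(n,px):
    p=bot.camera_params(n);T=p['cam_to_world'];d=T[:3,:3]@np.linalg.solve(p['K'],[px[0],px[1],1]);return T[:3,3],d/np.linalg.norm(d)
def plane(n,px,z):
    o,d=ray(n,px);return o+d*(z-o[2])/d[2]
def tri(a,b):
    (o1,d1),(o2,d2)=a,b
    s=np.linalg.lstsq(np.c_[d1,-d2],o2-o1,rcond=None)[0];p,q=o1+s[0]*d1,o2+s[1]*d2
    return (p+q)/2,np.linalg.norm(p-q)
```

Run:
```python
from h import *
np.set_printoptions(precision=4,suppress=True)
I={n:cv2.imread(f'pics/{n}0.png')[:,:,::-1].copy() for n in('scene','top')}
R={'top':(290,410,130,275),'scene':(255,410,190,290)}
for col,z in(('b',.078),('r',.076)):
    L={}
    for n in R:
        L[n]=sorted(blobs(I[n],col,R[n],12),key=lambda t:t[0][0])
        for c,s in L[n]:print(col,n,c,s,plane(n,c,z))
    if col=='b':
        for a,b in zip(L['top'],L['scene']):print(tri(ray('top',a[0]),ray('scene',b[0])))
    else:
        f=lambda n:sorted(sorted(L[n],key=lambda t:-t[1][4])[:3],key=lambda t:t[0][0])
        for a,b in zip(f('top'),f('scene')):print(tri(ray('top',a[0]),ray('scene',b[0])))
```

```text
b top [312.     189.5424] [306 182  13  16 177] [0.5742 0.2439 0.078 ]
b top [348.5588 187.0824] [343 180  12  15 170] [0.577  0.1741 0.078 ]
b top [384.8596 184.7778] [379 177  12  16 171] [0.5796 0.1046 0.078 ]
b scene [325.1385 206.8308] [318 203  15   8  65] [0.5706 0.2395 0.078 ]
b scene [344.15 220.1 ] [337 216  15   9  80] [0.5737 0.1702 0.078 ]
b scene [365.4271 235.1146] [358 230  16  11  96] [0.5764 0.1008 0.078 ]
(array([0.5742, 0.2441, 0.0744]), np.float64(0.0006475391315457637))
(array([0.5771, 0.174 , 0.0747]), np.float64(0.00059058064198518))
(array([0.5797, 0.1042, 0.0747]), np.float64(0.00038923029735511147))
r top [316.9474 265.6404] [312 260  11  12 114] [0.4298 0.2384 0.076 ]
r top [353.9381 262.8673] [349 257  11  13 113] [0.433  0.1683 0.076 ]
r top [390.6905 260.8254] [385 255  12  13 126] [0.4348 0.0984 0.076 ]
r scene [271.0762 227.1143] [266 222  12  12 105] [0.43   0.2388 0.076 ]
r scene [288.5243 243.0485] [283 238  12  11 103] [0.4331 0.1686 0.076 ]
r scene [297.4375 222.3125] [295 220   6   5  16] [0.4861 0.2229 0.076 ]
r scene [308.2389 261.3009] [303 256  12  12 113] [0.4359 0.0984 0.076 ]
r scene [315.     236.9375] [313 235   6   5  16] [0.4885 0.1561 0.076 ]
r scene [335.1053 253.9474] [333 251   6   6  19] [0.4904 0.0878 0.076 ]
(array([0.4299, 0.2384, 0.0763]), np.float64(3.912637500750426e-05))
(array([0.433 , 0.1683, 0.0763]), np.float64(4.362233623152637e-05))
(array([0.4352, 0.0982, 0.0763]), np.float64(0.0009130864667616206))
```
Clamp yaw: left→right direction (0.0027,-0.07)... x axis of clamp = (cos,sin) with y axis = (-0.0027/.07, ...)... left - right = (-0.0055,0.1399): y axis = (-sin a, cos a) → a=0.039. Ball-pad direction: (0.1443,0.0057) -> a=0.0395. Good. 

Pads and balls triangulate to the expected height (about 75–76 mm) with 70 mm spacing. The clamp is yawed about 0.039 rad. I'll close the fingers and move above the left pad.

Units first: shifts go in cm and turns go in units of 0.05 rad. So -0.482 m is -48.2, -0.228 m is -22.8, -0.326 rad is -6.52.

Emit:
move_tool(ticks=[[[0, 0, -6.52, -48.2, -22.8, 9, 0], [0, 0, -6.52, -48.2, -22.8, 9, 0], [0, 0, -6.52, -48.2, -22.8, 9, 0], [0, 0, -6.52, -48.2, -22.8, 9, 0], [0, 0, -6.52, -48.2, -22.8, 9, 0], [0, 0, -6.52, -48.2, -22.8, 9, 0], [0, 0, -6.52, -48.2, -22.8, 9, 0], [0, 0, -6.52, -48.2, -22.8, 9, 0], [0, 0, -6.52, -48.2, -22.8, 9, 0], [0, 0, -6.52, -48.2, -22.8, 9, 0], [0, 0, -6.52, -48.2, -22.8, 9, 0], [0, 0, -6.52, -48.2, -22.8, 9, 0]]], grip_n=10)

```text
time_s: 1.1
position: [0.5457, 0.2694, 0.1429]
ee_rot: [[-0.999, -0.039, -0.0], [-0.039, 0.999, -0.0], [0.0, -0.0, -1.0]]
contact_force: [0.5, 1.0, -0.4]
finger_gap: 0.0164
grip_force: 0.0
```

```bash
python3 -c "
from workcell import bot;print(bot.observe())"
```

```text
{'time_s': 1.1, 'joint_pos': array([-0.59122012,  0.48550761,  0.06423923,  1.71774075, -0.03715826,
        0.93996969,  1.09756794]), 'joint_velocities': array([ 0.74204148,  0.34730319,  0.0781954 , -0.35628486, -0.07092048,
        0.00589243,  0.8409211 ]), 'joint_efforts': array([ -4.24674779, -70.84271193,   2.41989702, -25.39930344,
         0.27061874,   0.26689941,  -1.70852937]), 'position': array([0.5456903 , 0.26943929, 0.14294523]), 'ee_rot': array([[-9.99230802e-01, -3.92127567e-02, -4.04393200e-04],
       [-3.92126826e-02,  9.99230869e-01, -1.89586834e-04],
       [ 4.11516391e-04, -1.73583662e-04, -9.99999900e-01]]), 'contact_force': array([ 0.48538449,  0.99452185, -0.40496688]), 'wrist_torque': array([ 0.01146227, -0.02561982, -0.02481719]), 'grip_force': 0.0, 'finger_gap': 0.016371687974063097}
```

Emit:
move_tool(ticks=[[[0, 0, 0, 0, 0, 0, 0], [0, 0, 0, 0, 0, 0, 0], [0, 0, 0, 0, 0, 0, 0]]])

```text
time_s: 1.35
position: [0.5441, 0.2713, 0.1431]
ee_rot: [[-0.999, -0.039, -0.001], [-0.039, 0.999, 0.0], [0.001, 0.0, -1.0]]
contact_force: [-0.7, 0.4, -0.3]
finger_gap: 0.0008
grip_force: 0.0
```

In the tool's units: 0.043 m is 4.3, -0.029 m is -2.9.

Emit:
move_tool(ticks=[[[0, 0, 0, -2.9, -2.84, 2, 0], [0, 0, 0, -2.9, -2.84, 4.3, 0], [0, 0, 0, -2.9, -2.84, 5.5, 0], [0, 0, 0, -2.9, -2.84, 6, 0], [0, 0, 0, -2.9, -2.84, 6, 0], [0, 0, 0, -2.9, -2.84, 6, 0]]])

```text
time_s: 1.85
position: [0.5739, 0.2459, 0.0842]
ee_rot: [[-0.999, -0.042, -0.0], [-0.042, 0.999, 0.001], [0.0, 0.001, -1.0]]
contact_force: [-0.4, 0.6, 0.1]
finger_gap: 0.0004
grip_force: 0.0
```

In the tool's units: 0.008 m is 0.8, 0.007 m is 0.7.

Emit:
move_tool(ticks=[[[0, 0, 0, 0, -0.17, 0.4, 0], [0, 0, 0, 0, -0.17, 0.7, 0], [0, 0, 0, 0, -0.17, 0.8, 0], [0, 0, 0, 0, -0.17, 0.8, 0], [0, 0, 0, 0, -0.17, 0.8, 0]]])

```text
time_s: 2.27
position: [0.575, 0.2429, 0.0763]
ee_rot: [[-0.999, -0.04, 0.001], [-0.04, 0.999, 0.001], [-0.001, 0.001, -1.0]]
contact_force: [-1.4, 2.1, 3.7]
finger_gap: 0.0005
grip_force: 2.4
```

In the tool's units: 0.002 m is 0.2, 0.001 m is 0.1.

Emit:
move_tool(ticks=[[[0, 0, 0, 0, 0, 0.1, 0], [0, 0, 0, 0, 0, 0.2, 0], [0, 0, 0, 0, 0, 0.2, 0], [0, 0, 0, 0, 0, 0.2, 0]]])

```text
time_s: 2.6
position: [0.5749, 0.243, 0.0747]
ee_rot: [[-0.999, -0.039, 0.001], [-0.039, 0.999, 0.001], [-0.001, 0.001, -1.0]]
contact_force: [-2.3, -0.2, 9.9]
finger_gap: 0.0004
grip_force: 5.2
```

Emit:
move_tool(ticks=[[[0, 0, 0, 0, 0, 0, 0], [0, 0, 0, 0, 0, 0, 0]]])

```text
time_s: 2.77
position: [0.5749, 0.243, 0.0747]
ee_rot: [[-0.999, -0.039, 0.001], [-0.039, 0.999, 0.001], [-0.001, 0.001, -1.0]]
contact_force: [-2.7, 0.9, 9.3]
finger_gap: 0.0004
grip_force: 5.2
```

Emit:
move_tool(ticks=[[[0, 0, 0, 0, 0, 0, 0], [0, 0, 0, 0, 0, 0, 0]]])

```text
time_s: 2.93
position: [0.575, 0.2429, 0.0747]
ee_rot: [[-0.999, -0.039, 0.001], [-0.039, 0.999, 0.001], [-0.001, 0.001, -1.0]]
contact_force: [-3.5, 1.2, 10.7]
finger_gap: 0.0002
grip_force: 5.2
```

Emit:
move_tool(ticks=[[[0, 0, 0, 0, 0, 0, 0], [0, 0, 0, 0, 0, 0, 0]]])

```text
time_s: 3.1
position: [0.5749, 0.243, 0.0747]
ee_rot: [[-0.999, -0.039, 0.001], [-0.039, 0.999, 0.001], [-0.001, 0.001, -1.0]]
contact_force: [-3.5, 0.4, 10.9]
finger_gap: 0.0006
grip_force: 5.2
```

Left: about 10 N at z = 74.7 mm, so it sank about 3–4 mm and looks sound. Next, the middle leaf.

Emit:
move_tool(ticks=[[[0, 0, 0, 0, 0, -2, 0], [0, 0, 0, 0.07, -3, -2, 0], [0, 0, 0, 0.07, -6.9, -2, 0], [0, 0, 0, 0.07, -6.9, -1.5, 0], [0, 0, 0, 0.07, -6.9, -0.8, 0], [0, 0, 0, 0.07, -6.9, -0.6, 0], [0, 0, 0, 0.07, -6.9, -0.6, 0], [0, 0, 0, 0.07, -6.9, -0.6, 0]]])

```text
time_s: 3.77
position: [0.5764, 0.1745, 0.0792]
ee_rot: [[-0.999, -0.041, -0.001], [-0.041, 0.999, 0.0], [0.001, 0.0, -1.0]]
contact_force: [-0.2, 0.1, -0.2]
finger_gap: 0.0006
grip_force: 0.0
```

In the tool's units: 0.003 m is 0.3, 0.0015 m is 0.15.

Emit:
move_tool(ticks=[[[0, 0, 0, 0, 0, 0.15, 0], [0, 0, 0, 0, 0, 0.3, 0], [0, 0, 0, 0, 0, 0.3, 0], [0, 0, 0, 0, 0, 0.3, 0]]])

```text
time_s: 4.1
position: [0.5769, 0.1739, 0.0767]
ee_rot: [[-0.999, -0.04, 0.0], [-0.04, 0.999, 0.001], [-0.0, 0.0, -1.0]]
contact_force: [-0.4, 1.0, 0.9]
finger_gap: 0.0005
grip_force: 0.7
```

Emit:
move_tool(ticks=[[[0, 0, 0, 0, 0, 0.1, 0], [0, 0, 0, 0, 0, 0.15, 0], [0, 0, 0, 0, 0, 0.15, 0], [0, 0, 0, 0, 0, 0.15, 0]]])

```text
time_s: 4.43
position: [0.5769, 0.1735, 0.0751]
ee_rot: [[-0.999, -0.039, 0.0], [-0.039, 0.999, 0.0], [-0.0, 0.0, -1.0]]
contact_force: [-0.2, 2.1, 2.9]
finger_gap: 0.0006
grip_force: 1.4
```

Emit:
move_tool(ticks=[[[0, 0, 0, 0, 0, 0.1, 0], [0, 0, 0, 0, 0, 0.2, 0], [0, 0, 0, 0, 0, 0.2, 0], [0, 0, 0, 0, 0, 0.2, 0]]])

```text
time_s: 4.77
position: [0.5768, 0.1735, 0.0731]
ee_rot: [[-0.999, -0.039, 0.0], [-0.039, 0.999, 0.0], [-0.0, 0.0, -1.0]]
contact_force: [-1.7, 2.8, 5.0]
finger_gap: 0.0005
grip_force: 2.2
```

Emit:
move_tool(ticks=[[[0, 0, 0, 0, 0, 0.1, 0], [0, 0, 0, 0, 0, 0.2, 0], [0, 0, 0, 0, 0, 0.2, 0], [0, 0, 0, 0, 0, 0.2, 0]]])

```text
time_s: 5.1
position: [0.5768, 0.1734, 0.0712]
ee_rot: [[-0.999, -0.039, 0.0], [-0.039, 0.999, 0.0], [-0.0, 0.0, -1.0]]
contact_force: [-1.3, 3.2, 6.5]
finger_gap: 0.0007
grip_force: 3.0
```

Soft, at about 0.8 N/mm, so the middle leaf is probably the tired one. Continuing to about 10 N.

Emit:
move_tool(ticks=[[[0, 0, 0, 0, 0, 0.2, 0], [0, 0, 0, 0, 0, 0.3, 0], [0, 0, 0, 0, 0, 0.3, 0], [0, 0, 0, 0, 0, 0.3, 0]]])

```text
time_s: 5.43
position: [0.5768, 0.1734, 0.0683]
ee_rot: [[-0.999, -0.039, 0.0], [-0.039, 0.999, 0.0], [-0.0, 0.0, -1.0]]
contact_force: [-2.0, 2.6, 7.9]
finger_gap: 0.0003
grip_force: 4.2
```

Emit:
move_tool(ticks=[[[0, 0, 0, 0, 0, 0.1, 0], [0, 0, 0, 0, 0, 0.15, 0], [0, 0, 0, 0, 0, 0.15, 0], [0, 0, 0, 0, 0, 0.15, 0]]])

```text
time_s: 5.77
position: [0.5769, 0.1734, 0.067]
ee_rot: [[-0.999, -0.039, 0.0], [-0.039, 0.999, 0.0], [-0.0, 0.0, -1.0]]
contact_force: [-2.6, 1.8, 9.2]
finger_gap: 0.0005
grip_force: 4.7
```

Emit:
move_tool(ticks=[[[0, 0, 0, 0, 0, 0, 0], [0, 0, 0, 0, 0, 0, 0]]])

```text
time_s: 5.93
position: [0.577, 0.1734, 0.067]
ee_rot: [[-0.999, -0.039, 0.0], [-0.039, 0.999, 0.0], [-0.0, 0.0, -1.0]]
contact_force: [-2.6, 2.0, 9.0]
finger_gap: 0.0004
grip_force: 4.6
```

Emit:
move_tool(ticks=[[[0, 0, 0, 0, 0, 0.1, 0], [0, 0, 0, 0, 0, 0.1, 0], [0, 0, 0, 0, 0, 0.1, 0], [0, 0, 0, 0, 0, 0.1, 0], [0, 0, 0, 0, 0, 0.1, 0], [0, 0, 0, 0, 0, 0.1, 0], [0, 0, 0, 0, 0, 0.1, 0], [0, 0, 0, 0, 0, 0.1, 0]]])

```text
time_s: 6.6
position: [0.577, 0.1734, 0.0661]
ee_rot: [[-0.999, -0.039, 0.001], [-0.039, 0.999, 0.0], [-0.001, 0.0, -1.0]]
contact_force: [-3.3, 2.2, 10.7]
finger_gap: 0.0006
grip_force: 5.3
```

Middle: about 10.5 N at z = 66.1 mm, roughly 11–12 mm of give, so this is the tired one. Now the right leaf.

In the tool's units: -0.0692 m is -6.92, -0.028 m is -2.8.

Emit:
move_tool(ticks=[[[0, 0, 0, 0, 0, -2.8, 0], [0, 0, 0, 0, -3, -2.8, 0], [0, 0, 0, 0, -6.92, -2.8, 0], [0, 0, 0, 0, -6.92, -2, 0], [0, 0, 0, 0, -6.92, -1.45, 0], [0, 0, 0, 0, -6.92, -1.35, 0], [0, 0, 0, 0, -6.92, -1.35, 0], [0, 0, 0, 0, -6.92, -1.35, 0]]])

```text
time_s: 7.27
position: [0.5792, 0.1053, 0.0787]
ee_rot: [[-0.999, -0.041, -0.001], [-0.041, 0.999, 0.0], [0.001, 0.0, -1.0]]
contact_force: [0.2, -0.4, -0.0]
finger_gap: 0.0004
grip_force: 0.0
```

In the tool's units: 0.002 m is 0.2, 0.001 m is 0.1.

Emit:
move_tool(ticks=[[[0, 0, 0, 0, 0, 0.1, 0], [0, 0, 0, 0, 0, 0.2, 0], [0, 0, 0, 0, 0, 0.2, 0], [0, 0, 0, 0, 0, 0.2, 0]]])

```text
time_s: 7.6
position: [0.5796, 0.1048, 0.0772]
ee_rot: [[-0.999, -0.04, 0.0], [-0.04, 0.999, 0.001], [-0.0, 0.001, -1.0]]
contact_force: [-0.6, 0.2, 2.2]
finger_gap: 0.0003
grip_force: 0.8
```

Emit:
move_tool(ticks=[[[0, 0, 0, 0, 0, 0.1, 0], [0, 0, 0, 0, 0, 0.1, 0], [0, 0, 0, 0, 0, 0.1, 0]]])

```text
time_s: 7.85
position: [0.5796, 0.1046, 0.0763]
ee_rot: [[-0.999, -0.039, 0.0], [-0.039, 0.999, 0.001], [-0.0, 0.001, -1.0]]
contact_force: [-0.9, 2.2, 4.5]
finger_gap: 0.0006
grip_force: 2.3
```

In the tool's units: 0.0015 m is 0.15, 0.001 m is 0.1.

Emit:
move_tool(ticks=[[[0, 0, 0, 0, 0, 0.1, 0], [0, 0, 0, 0, 0, 0.15, 0], [0, 0, 0, 0, 0, 0.15, 0], [0, 0, 0, 0, 0, 0.15, 0]]])

```text
time_s: 8.18
position: [0.5796, 0.1046, 0.0751]
ee_rot: [[-0.999, -0.039, 0.0], [-0.039, 0.999, 0.001], [-0.0, 0.001, -1.0]]
contact_force: [-1.9, 3.2, 9.9]
finger_gap: 0.0006
grip_force: 4.5
```

Emit:
move_tool(ticks=[[[0, 0, 0, 0, 0, 0.03, 0], [0, 0, 0, 0, 0, 0.03, 0]]])

```text
time_s: 8.35
position: [0.5796, 0.1047, 0.0749]
ee_rot: [[-0.999, -0.039, 0.0], [-0.039, 0.999, 0.001], [-0.0, 0.001, -1.0]]
contact_force: [-2.9, 1.8, 9.7]
finger_gap: 0.0007
grip_force: 5.0
```

In the tool's units: 0.189 m is 18.9, -0.075 m is -7.5.

Emit:
move_tool(ticks=[[[0, 0, 0, 0, 0, 0, 0], [0, 0, 0, 0, 0, 0, 0], [0, 0, 0, 0, 0, 0, 0], [0, 0, 0, 0, 0, 0, 0], [0, 0, 0, 0, 0, -4, 0], [0, 0, 0, 0, 0, -7.5, 0], [0, 0, 0, 18.9, 6.9, -7.5, 0], [0, 0, 0, 18.9, 6.9, -7.5, 0], [0, 0, 0, 18.9, 6.9, -7.5, 0], [0, 0, 0, 18.9, 6.9, -7.5, 0], [0, 0, 0, 18.9, 6.9, -7.5, 0], [0, 0, 0, 18.9, 6.9, -7.5, 0]]])

```text
time_s: 9.35
position: [0.3813, 0.1663, 0.1486]
ee_rot: [[-0.999, -0.044, -0.004], [-0.044, 0.999, -0.001], [0.004, -0.001, -1.0]]
contact_force: [-0.4, 0.2, -0.1]
finger_gap: 0.0001
grip_force: 0.0
```

Emit:
move_tool(ticks=[[[0, 0, 0, 0, 0, 0, 0], [0, 0, 0, 0, 0, 0, 0]]])

```text
time_s: 9.52
position: [0.3887, 0.1654, 0.1494]
ee_rot: [[-0.999, -0.039, 0.001], [-0.039, 0.999, 0.0], [-0.001, -0.0, -1.0]]
contact_force: [0.8, 0.4, 0.6]
finger_gap: 0.0005
grip_force: 0.0
```

Run:
```python
from h import *
np.set_printoptions(precision=4,suppress=True)
im=bot.camera('scene');cv2.imwrite('pics/s1.png',cv2.resize(im[180:300,240:420,::-1],None,fx=4,fy=4))
for c,s in blobs(im,'r',(255,410,190,290),8):print(c,s)
```

```text
[270.8868 226.8868] [266 222  11  11 106]
[297.6667 224.9524] [295 223   6   5  21]
[288.3039 243.0784] [283 238  12  11 102]
[315.9167 247.9167] [313 246   6   4  12]
[336.1333 256.7333] [334 255   5   4  15]
[307.9754 261.3934] [302 256  13  12 122]
```

View pics/s1.png

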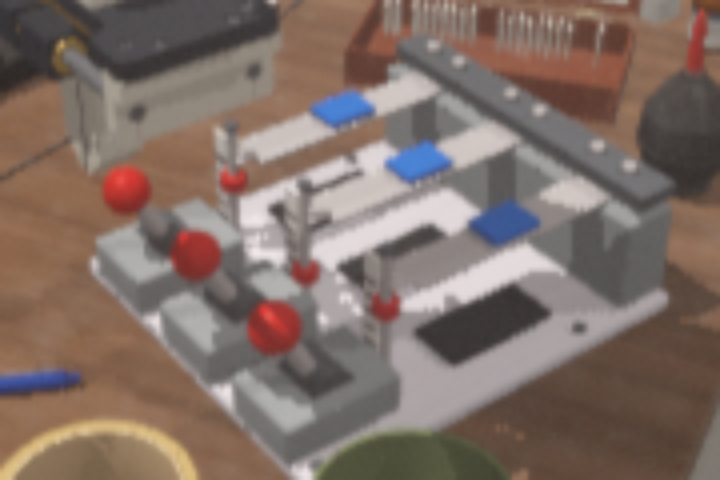

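The picture shows that the middle collar (crop 305,272) has dropped about 11 px, while the left (233,180) and right (385,305) have dropped about 3 px. Only the middle leaf is tired. I'll lower behind the middle ball and push it.

In the tool's units: -0.045 m is -4.5, 0.001 m is 0.1.

Emit:
move_tool(ticks=[[[0, 0, 0, 0, 0.1, 4, 0], [0, 0, 0, 0, 0.1, 7.5, 0], [0, 0, 0, 0, 0.1, 8.3, 0], [0, 0, 0, 0, 0.1, 8.3, 0], [0, 0, 0, -1.5, 0.1, 8.3, 0], [0, 0, 0, -2.5, 0.1, 8.3, 0], [0, 0, 0, -3.5, 0.1, 8.3, 0], [0, 0, 0, -4.5, 0.1, 8.3, 0], [0, 0, 0, -5.5, 0.1, 8.3, 0], [0, 0, 0, -6, 0.1, 8.3, 0], [0, 0, 0, -6, 0.1, 8.3, 0], [0, 0, 0, -6, 0.1, 8.3, 0]]])

```text
time_s: 10.57
position: [0.4483, 0.1691, 0.0663]
ee_rot: [[-0.999, -0.039, 0.001], [-0.039, 0.999, 0.0], [-0.001, 0.0, -1.0]]
contact_force: [0.6, 0.1, -0.6]
finger_gap: 0.0002
grip_force: 0.0
```

Emit:
move_tool(ticks=[[[0, 0, 0, -0.4, 0, 0, 0], [0, 0, 0, -0.7, 0, 0, 0], [0, 0, 0, -0.7, 0, 0, 0], [0, 0, 0, -0.7, 0, 0, 0]]])

```text
time_s: 10.9
position: [0.4549, 0.1693, 0.0661]
ee_rot: [[-0.999, -0.039, -0.0], [-0.039, 0.999, -0.0], [0.0, -0.0, -1.0]]
contact_force: [-0.8, -0.3, -0.2]
finger_gap: 0.0004
grip_force: 0.1
```

In the tool's units: -0.003 m is -0.3, -0.002 m is -0.2.

Emit:
move_tool(ticks=[[[0, 0, 0, -0.2, 0, 0, 0], [0, 0, 0, -0.3, 0, 0, 0], [0, 0, 0, -0.3, 0, 0, 0]]])

```text
time_s: 11.15
position: [0.4574, 0.1693, 0.066]
ee_rot: [[-0.999, -0.039, -0.001], [-0.039, 0.999, -0.0], [0.001, -0.0, -1.0]]
contact_force: [-1.9, -0.1, -1.2]
finger_gap: 0.0005
grip_force: 1.1
```

Emit:
move_tool(ticks=[[[0, 0, 0, -0.1, 0, 0, 0], [0, 0, 0, -0.2, 0, 0, 0], [0, 0, 0, -0.2, 0, 0, 0]]])

```text
time_s: 11.4
position: [0.4578, 0.1693, 0.0658]
ee_rot: [[-0.999, -0.04, -0.004], [-0.04, 0.999, -0.001], [0.004, -0.001, -1.0]]
contact_force: [-8.2, 0.5, 4.0]
finger_gap: 0.0006
grip_force: 4.0
```

Run:
```python
from h import *
for c,s in blobs(bot.camera('scene'),'r',(255,410,190,290),8):print(c,s,plane('scene',c,.076))
```

```text
[270.88785047 226.8317757 ] [266 221  11  12 107] [0.43018432 0.23994142 0.076     ]
[315.92307692 248.23076923] [314 247   5   4  13] [0.46954558 0.1235683  0.076     ]
[307.82835821 260.95522388] [302 255  13  13 134] [0.43575383 0.09963947 0.076     ]
[336.         256.88888889] [334 255   5   5  18] [0.48666069 0.07964693 0.076     ]
```

The lever has reached its stop: force rose to 8 N with no further travel. Backing off and checking.

Emit:
move_tool(ticks=[[[0, 0, 0, 3, 0, 0, 0], [0, 0, 0, 6, 0, 0, 0], [0, 0, 0, 6.5, 0, -3, 0], [0, 0, 0, 6.5, 0, -7, 0], [0, 0, 0, 6.5, 0, -11, 0], [0, 0, 0, 6.5, 0, -12, 0], [0, 0, 0, 6.5, 0, -12, 0], [0, 0, 0, 6.5, 0, -12, 0]]])

```text
time_s: 12.12
position: [0.3957, 0.1673, 0.1869]
ee_rot: [[-0.999, -0.039, 0.003], [-0.039, 0.999, 0.001], [-0.003, 0.001, -1.0]]
contact_force: [-0.6, 0.0, -0.3]
finger_gap: 0.0005
grip_force: 0.0
```

Run:
```python
from h import *
im=bot.camera('scene');cv2.imwrite('pics/s2.png',cv2.resize(im[180:300,240:420,::-1],None,fx=4,fy=4))
for c,s in blobs(im,'r',(255,410,190,290),8):print(c,s,plane('scene',c,.076))
```

```text
[271.         226.89814815] [266 222  12  11 108] [0.43026817 0.23958223 0.076     ]
[297.66666667 224.95238095] [295 223   6   5  21] [0.48133761 0.21380008 0.076     ]
[308.45882353 234.63529412] [304 230  10  10  85] [0.48166638 0.17053491 0.076     ]
[316.14285714 248.21428571] [314 246   5   5  14] [0.46993291 0.12336918 0.076     ]
[307.81889764 261.18897638] [302 255  13  13 127] [0.43537831 0.09907298 0.076     ]
[336.13333333 256.73333333] [334 255   5   4  15] [0.4871436  0.07988247 0.076     ]
```

View pics/s2.png

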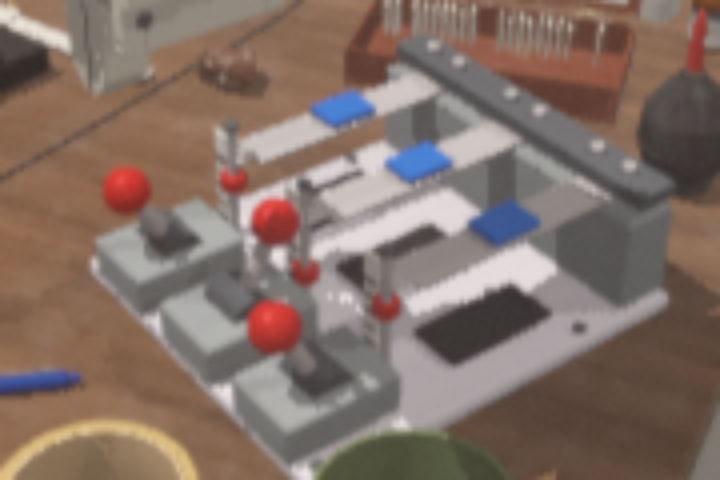

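The middle ball (crop 275,222) now leans to the leaf. It has travelled 48.5 mm, which is full throw. The left (127,190) and right (275,328) levers are unmoved, and the robot is clear.

```bash
python3 -c "
from workcell import bot;print(bot.hand_in())"
```

```text
the job is handed in; nothing more can be done
None
```

I pressed all three leaves left to right at about 10 N; the middle one is tired (about 11 mm of give against 3–4 mm for the others), so I pushed its reject lever fully over, left the other two alone, and handed the job in at about 12 s.

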